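# Set the bench selector and lock it with the worn key

## Robot

A 7-joint arm with a two-finger parallel gripper is mounted at the origin on the work surface; the furniture and walls round the work are solid. World frame = base frame: x ahead of the robot, y to its left, z up, the work surface at z = 0. Lengths are in m, angles in degrees, forces in N, time in s.
With the tool pointing down it reaches from about 0.425 to 0.875 m from the base axis. Payload 8.4 kg.
Tool frame: the origin (TCP) lies at the very end of the fingers, on their centre line; the grasp point (between the pads) lies 19 mm behind it; z points along the fingers, y is the line along which they close (so a half turn about z gives the same grasp; the last joint's range is limited). The gripper opens to 85 mm and grips with 20 to 120 N. Pads are 22 mm wide; open, the fingers measure 114 mm over their backs; the gripper's body (76 mm by 85 mm) begins 54 mm behind the grasp point. The pads swing forward as they close: fully open they stand 13 mm farther back than shut.
Start: joints at [-82.918, 19.091, 2.286, 83.961, -0.768, 76.965, -3.352], TCP at [0.144, 0.634, 0.231] pointing down, gripper open.
Joint ranges: [-147.57, 147.57], [-21.85, 119.76], [-74.77, 79.35], [14.55, 137.4], [-85.83, 265.84], [4.83, 119.75], [-152.11, 152.11]. Speed limits (degrees/s): [127.2, 127.2, 159.86, 159.86, 180, 180, 180].

## Interface

Orientations are given as [roll, pitch, yaw] about the fixed x, y, z axes, in that order (R = Rz(yaw) Ry(pitch) Rx(roll)).
In Python, from rig import manip, get_image gives the robot as it stands. The module is installed in compiled form; this text tells all that it offers.
- The arm moves only by the shell command python3 -m creep 'ROWS' [FORCE]. ROWS is a JSON object of lists of equal length, an entry for each row: "twist": the turn, a rotation vector about the tool's x, y, z each as a share of 4 degrees, from -1 to 1, a list of three; "translation": the shift along the tool's x, y, z each as a share of 25 mm, from -1 to 1, a list of three; "jaw": the opening, from 0 (shut) to 1 (fully open). A call has 1 to 8 rows; each row shifts and turns the commanded pose from where the row before left it, along the tool's axes as they then stand; what a row does not reach is not made up. A row lasts 1/10 s, in which the tool goes at most 50 mm and 8.59 degrees, less where a joint would pass 70% of its speed; a pose out of reach is approached as far as the arm can. A call with a number of a shift or a turn outside -1 to 1 is refused whole. A call with a gripper value outside its range is refused whole. The fingers move at their own pace and stop on an object; FORCE is the grip in N (left out, the last holds). Time passes only in rows, so rows that do not move let the fingers close. It gives the time, the measured TCP pose, the force, the opening and the grip force at its end, in the units of the state.
- manip.get_state(): the state, without advancing time (a new reading comes with each control period).
- get_image(name): name is "side" or "top"; returns a dict with "pixels" (480x640x3 uint8, red, green, blue), "z_map" (480x640 float32, m along the optical axis (not along the pixel's ray), 0 where there is no reading), "vfov" (degrees; the focal length in pixels is half the picture's height over the tangent of half this angle, whatever the lens; pixels are square), "cx", "cy" (the principal point, pixels), "k1" (the pictures are not rectified: a ray, as slopes to the right and down, at radius r is drawn at 1 + k1 r^2 times it, then the intrinsics apply), "position" and "rotation" of the camera in the world. Camera axes: x right, y down, z forward; pixel columns grow to the right and rows downward; lengths in m; the calibration is good to about 2 mm. A picture is of the moment at which its call begins.
- manip.job_done(): hands the job in; it is judged then, once.
The state is a dict: "t": time; "joint_pos": joint angles; "qd": joint speeds; "tau": joint torques, N m; "tcp_pos": TCP position; "eef_rot": TCP orientation; "force": force on the tool from outside, world axes, zero at the start; "ft_torque": the same for the moment, N m; "finger_gap": finger opening in m; "grip_force": force on a finger pad.
Only numpy, scipy, OpenCV 4.12 (cv2) and the standard library are available. Lean on these libraries where they do the work, as an engineer would, in place of code of your own. Each camera call takes 0.05 s, during which the arm holds its last target. There are 200 camera calls.

## Task

On the grey control box, turn the black selector two clicks clockwise from its end stop, where it stands now. Then take the red key and turn it slowly back and forth, without forcing its end stops, to find the hidden position where the orange collar round its shaft snaps fully down into the lock, and let go of it there. Do not push the mug or the multimeter away.

Things in the scene. Friction and masses are not known exactly. Their poses are not given: they have to be found in the camera images.
- unit: Grey control box, 112 x 250 x 48 mm (its x, y, z), screwed to the bench; origin at the centre of its underside. On its top stand the selector (unit x = 0, y = +75 mm) and the key (unit x = 0, y = -75 mm), both turning about vertical axes; a green pilot lamp 8 mm high lies between them.
- selector_grip (a point): Grip point of the selector, on its axis, 80 mm above the bench: upright black bar 58 x 14 x 38 mm (length, thickness, height; 56 to 94 mm above the bench) on a round skirt of radius 29 mm, top 58 mm above the bench. The point turns with the bar: x along it to the end with the white pointer line, y across the 14 mm, z up.
- selector (a joint): Angle of the selector in rad, growing clockwise seen from above. Sprung detents at 0, 0.5, 1.0, 1.5 and 2.0, marked by five white dots on the box; end stops at 0 and 2.0. It starts at 0. Each click takes about 0.2 N m; let go within 0.15 rad of a detent, it settles there.
- key_grip (a point): Grip point of the key, on its axis, 104 mm above the bench, centre of its red handle bar 70 x 14 x 26 mm (length, thickness, height; 91 to 117 mm above the bench) on an upright 14 mm steel shaft with a 22 mm wide disc just under the bar. The point turns with the key: x along the bar, y across the 14 mm, z up. The key only turns: it stays in the lock.
- key (a joint): Angle of the key in rad, clockwise from above; starts near 0, end stops at -0.8 and 0.8. Turns lightly. The lock engages at a hidden angle 0.3 to 0.8 to one side or the other (sometimes one on each: either will do). From 0.15 rad off, the collar sinks and draws the key in; let go within 0.1 rad, the key centres itself. Turned on past it (about 0.4 N m), the collar rises again.
- collar (a joint): How far the collar on the key's shaft has sunk, in m: under 0.001 up (key free), about 0.0085 engaged. A spring drives it down when the key angle is right; it cannot be pressed down otherwise. Near an end stop it may sink only part way: that is not engaged, the place is then on the other side.
- collar_top (a point): Centre of the top of the collar, a round ring of radius 26 mm on the key's shaft with black top and orange side, in a black bezel of radius 36 mm whose top is 60 mm above the bench. Up, the collar stands 9 mm out of the bezel and shows its orange side; engaged, it is nearly flush (1 mm) and hardly any orange shows.
- mug: White mug with pens, 92 x 114 x 151 mm, a bystander; origin under its centre.
- meter: Black multimeter 126 x 70 x 44 mm lying flat, a bystander; origin under its centre.

How it is judged (in metres and radians):
On the way, in this order (a step that is already met when the one before it is completed fails the run):
1. the selector stands at the second click from its end stop (value of joint selector between 0.85 and 1.15 rad), for 0.3 s.
2. then the key is turned until the collar has sunk into the lock (value of joint collar above 0.0055 m), for 0.3 s.
At the end, for the whole second after the job is handed in: The selector stands at its second click from the end stop (1.0 +- 0.15 rad), and the lock is engaged: the collar has sunk at least 5.5 of its 8.5 mm and stays down with the key let go (all of step 1 and value of joint collar above 0.0055 m); the robot touches nothing.
It fails at once if the key is wrenched or forced against an end stop (turned more than 0.15 rad past it) or spun faster than 6 rad/s (value of joint key above 0.95 rad or value of joint key below -0.95 rad or velocity of joint key above 6 rad/s or velocity of joint key below -6 rad/s).
It fails at once if the mug or the multimeter is pushed more than 40 mm (distance of any of mug, meter from where it was at the start of the episode above 0.04 m).
It also fails if it takes over 69 s, if anything falls off the work surface, if the arm or the gripper's body presses on something with over 40 N, if the wrist force passes 120 N, or if a joint passes its speed limit or range.

## Working session

There is one attempt and no reset: what is moved stays moved. The work goes in short steps, Python scripts to look and compute and a shell command to move; the robot and the scene stay as the last step left them, time stands still between calls to the robot, and variables do not carry over. Pictures are saved under pics/ and viewed, at most 10 in all, crops included, and the job is handed in when it is done.

```bash
mkdir -p pics
cat > h.py <<'E'
import numpy as np, cv2
from rig import manip, get_image
from scipy.spatial.transform import Rotation as R
def shot(n,f):
    im=get_image(n); np.savez('last_'+n+'.npz',**im); cv2.imwrite('pics/'+f,im['pixels'][:,:,::-1]); return im
def ray(im,u,v):
    f=240/np.tan(np.radians(float(im['vfov']))/2)
    K=np.array([[f,0,im['cx']],[0,f,im['cy']],[0,0,1]],float)
    p=cv2.undistortPoints(np.array([[[u,v]]],float),K,np.array([float(im['k1']),0,0,0]))[0,0]
    d=np.r_[p,1]; return d
def rot(im):
    r=np.array(im['rotation'],float)
    return r if r.shape==(3,3) else R.from_euler('xyz',r,degrees=True).as_matrix()
def atz(im,u,v,z):
    d=rot(im)@ray(im,u,v); c=np.array(im['position']); return c+d*(z-c[2])/d[2]
def dep(im,u,v):
    return np.array(im['position'])+rot(im)@(ray(im,u,v)*im['z_map'][int(round(v)),int(round(u))])
E
python3 - <<'E'
from h import *
for n in('side','top'):
    im=shot(n,n+'0.png'); print(n,im['position'],im['rotation'],im['vfov'],im['k1'])
print(manip.get_state())
E
```

```text
side [ 0.242402   -0.63648785  0.57495635] [-120.34515546    0.50688446  -15.50171039] 49.31865673061302 -0.061806140485803795
top [0.28501245 0.18412278 1.20050185] [-170.42647149    0.36975273  -89.31389288] 46.5613795469785 -0.09615596459599562
{'t': 0.1, 'joint_pos': array([-82.91857457,  19.12810058,   2.28427826,  84.00723125,
        -0.76789255,  76.9657125 ,  -3.35198099]), 'qd': array([-0.02412891, -0.07367834,  0.04374779, -0.21823288, -0.03921102,
        0.05897698, -0.02584158]), 'tau': array([ 3.26460329e-03, -6.60027838e+01,  1.36970904e+00, -4.06482124e+01,
        1.68915570e-02,  9.00301704e-03,  1.90303649e-05]), 'tcp_pos': array([0.1435488 , 0.63351551, 0.23049514]), 'eef_rot': array([-1.79914367e+02,  5.50801292e-03,  1.67233999e+02]), 'force': array([-0.94571976, -0.70822983,  0.42086142]), 'ft_torque': array([ 0.00856146, -0.01017869, -0.02266594]), 'grip_force': 0.0, 'finger_gap': 0.0855458637336815}
```

View pics/top0.png

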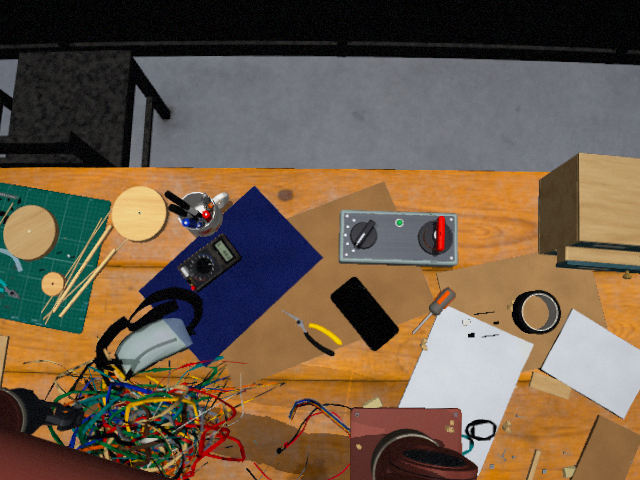

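View pics/side0.png

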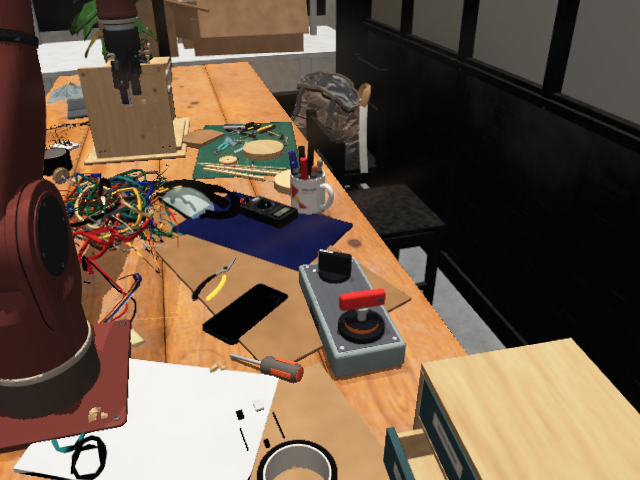

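The top view shows the selector near (363,235), the key near (440,234), and the box corners around (340,210)-(458,265). The mug is at (203,213) and the meter at (210,262), both far to the left. I'll enlarge the box.

Run:
```python
from h import *
im=dict(np.load('last_top.npz'))
c=im['pixels'][200:275,330:470,::-1]
cv2.imwrite('pics/c0.png',cv2.resize(c,None,fx=5.7,fy=5.7,interpolation=cv2.INTER_CUBIC))
```

```text
(no output)
```

View pics/c0.png

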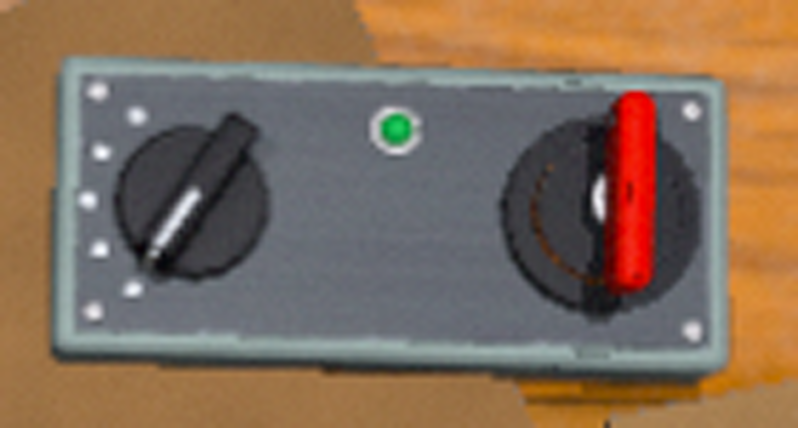

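The enlarged crop (5.7x, offset 330,200) shows the following:
- The selector bar runs from (240,122) to its pointer end at (152,262), aimed at the lowest white dot (132,288).
- The red key bar runs from (634,95) to (630,288).
- The box top corners are near (67,62), (722,80), (722,368) and (57,352).

Run:
```python
from h import *
im=dict(np.load('last_top.npz'))
P=lambda a,z: atz(im,330+a[0]/5.7-.4,200+a[1]/5.7-.4,z)[:2]
cs=[P(a,.048) for a in[(67,60),(724,80),(724,366),(56,350)]]
print(np.round(cs,4)); print('ctr',np.mean(cs,0))
s=[P(a,.094) for a in[(240,122),(152,262)]]; k=[P(a,.115) for a in[(634,95),(630,288)]]
for n,e in(('sel',s),('key',k)):
    d=e[1]-e[0]; print(n,np.round(e,4),np.mean(e,0),np.hypot(*d),np.degrees(np.arctan2(d[1],d[0])))
print('lamp',P((396,129),.056)); print('skirt',P((193,203),.058),'bezel',P((600,213),.06))
d=[P(a,.048) for a in[(132,288),(100,250),(88,200),(100,152),(137,115)]]; print(np.round(d,4))
# depth-based centroids
z=im['z_map']
for n,(lo,hi,u0,u1) in dict(sel=(.085,.105,345,385),key=(.105,.125,425,455)).items():
    pts=np.array([dep(im,u,v) for u in range(u0,u1) for v in range(205,262)])
    m=pts[(pts[:,2]>lo)&(pts[:,2]<hi)]
    r=cv2.minAreaRect(m[:,:2].astype(np.float32)); print(n,len(m),m.mean(0),r)
```

```text
[[ 0.5252  0.1391]
 [ 0.5205 -0.1052]
 [ 0.4138 -0.102 ]
 [ 0.4173  0.1427]]
ctr [0.4691967  0.01865219]
sel [[0.4939 0.0795]
 [0.4435 0.1107]] [0.46868275 0.09511677] 0.059280440958366334 148.24071606741583
key [[ 0.5011 -0.0564]
 [ 0.4331 -0.0533]] [ 0.46709132 -0.054867  ] 0.06804274761518876 177.36731070811206
lamp [0.49909032 0.01865802]
skirt [0.47048775 0.09339275] bezel [ 0.4680661  -0.05499101]
[[0.4404 0.115 ]
 [0.4543 0.1267]
 [0.4728 0.1312]
 [0.4908 0.1268]
 [0.5048 0.1132]]
sel 199 [0.47007696 0.09351087 0.09325165] ((0.4707845151424408, 0.0930224284529686), (0.013753203675150871, 0.058806031942367554), 56.02143096923828)
key 271 [ 0.46702675 -0.0549428   0.11496695] ((0.4679604470729828, -0.055115941911935806), (0.014932317659258842, 0.06902921944856644), 88.6587905883789)
```

```bash
python3 -m creep '{"twist":[[0,0,0],[0,0,0],[0,0,0],[0,0,0],[0,0,0],[0,0,0],[0,0,0],[0,0,0]],"translation":[[-0.73,-0.757,0],[-0.73,-0.757,0],[-0.73,-0.757,0],[-0.73,-0.757,0],[-0.73,-0.757,0],[-0.73,-0.757,0],[-0.73,-0.757,0],[-0.73,-0.757,0]],"jaw":[1,1,1,1,1,1,1,1]}' 60
python3 -m creep '{"twist":[[0,0,0],[0,0,0],[0,0,0],[0,0,0],[0,0,0],[0,0,0],[0,0,0],[0,0,0]],"translation":[[-0.73,-0.757,0],[-0.73,-0.757,0],[-0.73,-0.757,0],[-0.73,-0.757,0],[-0.73,-0.757,0],[-0.73,-0.757,0],[-0.73,-0.757,0],[-0.73,-0.757,0]],"jaw":[1,1,1,1,1,1,1,1]}' 60
```

```text
t: 0.9
tcp_pos: [0.253, 0.4528, 0.231]
eef_rot: [-180.0, -0.0, 167.2]
force: [-0.1, 0.7, -0.1]
finger_gap: 0.0851
grip_force: 0.0
t: 1.7
tcp_pos: [0.3618, 0.2729, 0.2311]
eef_rot: [-180.0, -0.0, 167.2]
force: [-0.3, 0.5, -0.1]
finger_gap: 0.0853
grip_force: 0.0
```

```bash
python3 -m creep '{"twist":[[0,0,0],[0,0,0],[0,0,0],[0,0,0],[0,0,0],[0,0,0],[0,0,0],[0,0,0]],"translation":[[-0.727,-0.755,0],[-0.727,-0.755,0],[-0.727,-0.755,0],[-0.727,-0.755,0],[-0.727,-0.755,0],[-0.727,-0.755,0],[-0.727,-0.755,0],[-0.727,-0.755,0]],"jaw":[1,1,1,1,1,1,1,1]}' 60
python3 -m creep '{"twist":[[0,0,0.9],[0,0,0.9],[0,0,0.9],[0,0,0.9],[0,0,0.9],[0,0,0.9],[0,0,0],[0,0,0]],"translation":[[0,0,0.5],[0,0,0.5],[0,0,0.5],[0,0,0.5],[0,0,0.5],[0,0,0],[0,0,0],[0,0,0]],"jaw":[1,1,1,1,1,1,1,1]}' 60
python3 -c "
from h import *
shot('side','s1.png');s=manip.get_state();print(s['joint_pos'],s['tcp_pos'],s['eef_rot'])"
```

```text
t: 2.5
tcp_pos: [0.4701, 0.0936, 0.2311]
eef_rot: [-180.0, -0.0, 167.2]
force: [-0.0, -0.4, -0.6]
finger_gap: 0.0853
grip_force: 0.0
t: 3.3
tcp_pos: [0.4699, 0.0947, 0.1689]
eef_rot: [-180.0, 0.0, 145.7]
force: [-0.1, -0.4, 0.4]
finger_gap: 0.0852
grip_force: 0.0
[-49.71256972   0.70888716  33.6824117  113.10829842  -0.43215798
  66.28859727  39.87122157] [0.47002462 0.09467805 0.16899307] [1.79987749e+02 6.86690984e-03 1.45729711e+02]
```

View pics/s1.png

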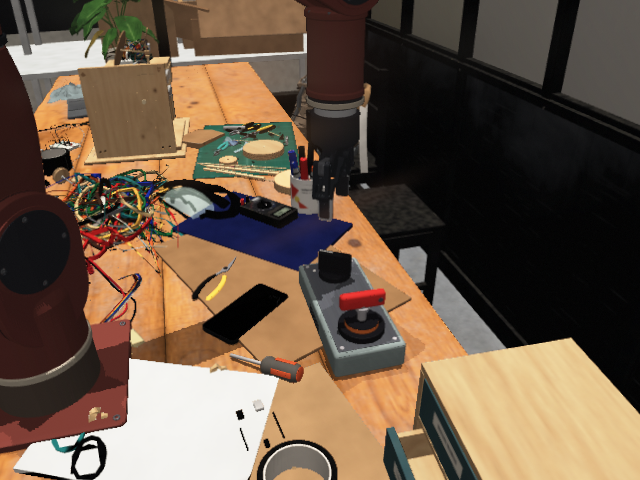

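The gripper is above the selector at about (330,200) with nothing in the way, so I descend.

```bash
python3 -m creep '{"twist":[[0,0,0],[0,0,0],[0,0,0],[0,0,0],[0,0,0],[0,0,0],[0,0,0],[0,0,0]],"translation":[[-0.03,-0.04,0.6],[0,0,0.6],[0,0,0.6],[0,0,0.6],[0,0,0.6],[0,0,0.6],[0,0,0.58],[0,0,0]],"jaw":[1,1,1,1,1,1,1,1]}' 60
python3 -m creep '{"twist":[[0,0,0],[0,0,0],[0,0,0],[0,0,0],[0,0,0],[0,0,0],[0,0,0],[0,0,0]],"translation":[[0,0,0],[0,0,0],[0,0,0],[0,0,0],[0,0,0],[0,0,0],[0,0,0],[0,0,0]],"jaw":[0.6,0.4,0.2,0,0,0,0,0]}' 60
```

```text
t: 4.15
tcp_pos: [0.469, 0.0931, 0.0631]
eef_rot: [-179.9, -0.1, 145.7]
force: [0.7, 0.6, 0.8]
finger_gap: 0.0855
grip_force: 0.0
t: 4.95
tcp_pos: [0.47, 0.0933, 0.0648]
eef_rot: [180.0, -0.0, 145.6]
force: [-2.8, -0.4, 6.5]
finger_gap: 0.0129
grip_force: 58.5
```

```bash
python3 -m creep '{"twist":[[0,0,0.9],[0,0,0.9],[0,0,0.9],[0,0,0.9],[0,0,0.9],[0,0,0.9],[0,0,0.9],[0,0,0.9]],"translation":[[0,0,0],[0,0,0],[0,0,0],[0,0,0],[0,0,0],[0,0,0],[0,0,0],[0,0,0]],"jaw":[0,0,0,0,0,0,0,0]}' 80
python3 -m creep '{"twist":[[0,0,0.9],[0,0,0.9],[0,0,0.9],[0,0,0.9],[0,0,0.9],[0,0,0.9],[0,0,0.9],[0,0,0.9]],"translation":[[0,0,0],[0,0,0],[0,0,0],[0,0,0],[0,0,0],[0,0,0],[0,0,0],[0,0,0]],"jaw":[0,0,0,0,0,0,0,0]}' 80
python3 -m creep '{"twist":[[0,0,0],[0,0,0],[0,0,0],[0,0,0]],"translation":[[0,0,0],[0,0,0],[0,0,0],[0,0,0]],"jaw":[0,0,0,0]}' 80
python3 -c "
from h import *
s=manip.get_state();print(s['joint_pos'],s['ft_torque'])"
```

```text
t: 5.75
tcp_pos: [0.4705, 0.0936, 0.0649]
eef_rot: [179.9, -0.0, 116.7]
force: [-1.3, -0.1, 3.9]
finger_gap: 0.0127
grip_force: 80.7
t: 6.55
tcp_pos: [0.471, 0.0937, 0.0649]
eef_rot: [179.9, -0.0, 87.9]
force: [1.7, -0.0, 1.2]
finger_gap: 0.0129
grip_force: 80.2
t: 6.95
tcp_pos: [0.4709, 0.0937, 0.0649]
eef_rot: [179.9, -0.0, 88.1]
force: [4.1, 1.6, 5.4]
finger_gap: 0.0131
grip_force: 80.8
[-54.2093282    9.98474706  41.1274905  119.53550871  -8.21648659
  53.08246016 -10.48121853] [ 0.31648184 -1.04896969  0.08090533]
```

```bash
python3 -m creep '{"twist":[[0,0,0],[0,0,0],[0,0,0],[0,0,0],[0,0,0],[0,0,0],[0,0,0],[0,0,0]],"translation":[[0,0,0],[0,0,0],[0,0,0],[0,0,0],[0,0,0],[0,0,-0.6],[0,0,-0.8],[0,0,-0.8]],"jaw":[0.3,0.6,1,1,1,1,1,1]}' 80
python3 -m creep '{"twist":[[0,0,0],[0,0,0],[0,0,-1],[0,0,-1],[0,0,-1],[0,0,-1],[0,0,-1],[0,0,-1]],"translation":[[0,0,-1],[0,0,-1],[0,0,0],[0,0,0],[0,0,0],[0,0,0],[0,0,0],[0,0,0]],"jaw":[1,1,1,1,1,1,1,1]}' 80
python3 -m creep '{"twist":[[0,0,-1],[0,0,-1],[0,0,-1],[0,0,-1],[0,0,-1],[0,0,-1],[0,0,-1],[0,0,-1]],"translation":[[0,0,0],[0,0,0],[0,0,0],[0,0,0],[0,0,0],[0,0,0],[0,0,0],[0,0,0]],"jaw":[1,1,1,1,1,1,1,1]}' 80
python3 -m creep '{"twist":[[0,0,-1],[0,0,-1],[0,0,-1],[0,0,-1],[0,0,-1],[0,0,-1],[0,0,-1],[0,0,-1]],"translation":[[0,0,0],[0,0,0],[0,0,0],[0,0,0],[0,0,0],[0,0,0],[0,0,0],[0,0,0]],"jaw":[1,1,1,1,1,1,1,1]}' 80
python3 -c "
from h import *
s=manip.get_state();print(s['joint_pos'],s['ft_torque'])"
```

```text
t: 7.75
tcp_pos: [0.4696, 0.0932, 0.1197]
eef_rot: [-180.0, 0.0, 88.0]
force: [-0.3, -0.0, 0.0]
finger_gap: 0.0853
grip_force: 0.0
t: 8.55
tcp_pos: [0.4698, 0.0933, 0.1692]
eef_rot: [-180.0, -0.0, 112.2]
force: [0.0, 0.7, -0.3]
finger_gap: 0.0855
grip_force: 0.0
t: 9.35
tcp_pos: [0.4698, 0.0933, 0.1692]
eef_rot: [-180.0, -0.0, 144.2]
force: [-0.3, 0.8, 0.8]
finger_gap: 0.0857
grip_force: 0.0
t: 10.15
tcp_pos: [0.4698, 0.0933, 0.1692]
eef_rot: [-180.0, -0.0, 176.2]
force: [0.5, -0.6, -0.3]
finger_gap: 0.0854
grip_force: 0.0
[-56.81649127   0.38084326  41.05515114 113.37613061  -0.27444326
  66.35596705  70.54400248] [ 0.02418121 -0.00155695 -0.05706956]
```

```bash
python3 -m creep '{"twist":[[0,0,-0.5],[0,0,0],[0,0,0],[0,0,0],[0,0,0],[0,0,0],[0,0,0],[0,0,0]],"translation":[[0,0,0],[-0.014,-0.85,0],[-0.014,-0.85,0],[-0.014,-0.85,0],[-0.014,-0.85,0],[-0.014,-0.85,0],[-0.014,-0.85,0],[-0.014,-0.85,0]],"jaw":[1,1,1,1,1,1,1,1]}' 80
python3 - <<'E'
from h import *
s=manip.get_state();print(s['joint_pos'],s['tcp_pos'],s['eef_rot'])
a=shot('top','t2.png')['pixels'][195:275,325:475,::-1]; b=shot('side','s2.png')['pixels'][210:380,270:420,::-1]
cv2.imwrite('pics/c2.png',np.hstack([cv2.resize(a,(480,256)),cv2.resize(b,(226,256))]))
E
```

```text
t: 10.95
tcp_pos: [0.4671, -0.0562, 0.1693]
eef_rot: [180.0, -0.0, 178.0]
force: [0.3, 0.5, 0.3]
finger_gap: 0.0854
grip_force: 0.0
[-48.31815749  -1.73852009  49.94399971 114.67892305   1.43634296
  66.45311715  89.06737848] [ 0.46708901 -0.05623012  0.16930449] [ 1.79986156e+02 -6.52877391e-03  1.78028600e+02]
```

View pics/c2.png

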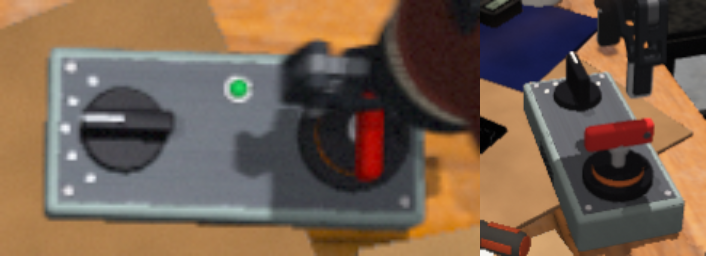

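The selector points at the middle dot, which is two clicks from the stop. The gripper hangs over the key, so I descend and grip lightly.

```bash
python3 -m creep '{"twist":[[0,0,0],[0,0,0],[0,0,0],[0,0,0],[0,0,0],[0,0,0],[0,0,0],[0,0,0]],"translation":[[0,0.03,0.6],[0,0,0.6],[0,0,0.6],[0,0,0.6],[0,0,0.57],[0,0,0],[0,0,0],[0,0,0]],"jaw":[1,1,1,1,1,1,0.7,0.5]}' 30
python3 -m creep '{"twist":[[0,0,0],[0,0,0],[0,0,0],[0,0,0],[0,0,0],[0,0,0],[0,0,0],[0,0,0]],"translation":[[0,0,0],[0,0,0],[0,0,0],[0,0,0],[0,0,0],[0,0,0],[0,0,0],[0,0,0]],"jaw":[0.4,0.3,0.2,0.1,0,0,0,0]}' 30
python3 - <<'E'
from h import *
s=manip.get_state();print(s['joint_pos'],s['ft_torque'])
E
```

```text
t: 11.85
tcp_pos: [0.4679, -0.0544, 0.0958]
eef_rot: [180.0, 0.1, 178.0]
force: [-0.7, -0.0, 0.5]
finger_gap: 0.0591
grip_force: 0.0
t: 12.65
tcp_pos: [0.4676, -0.0571, 0.0957]
eef_rot: [-179.9, 0.0, 177.9]
force: [-2.1, -9.5, 5.4]
finger_gap: 0.0132
grip_force: 33.9
[-46.53286894   6.10244218  51.23322292 119.36317034  -5.51818784
  56.87347445  95.47661722] [-2.01506666  0.380964   -0.00781653]
```

```bash
cat > m.py <<'E'
from h import *
import sys
s=manip.get_state(); im=get_image('side'); p=im['pixels'][300:350,330:395].astype(int)
h=cv2.cvtColor(p.astype(np.uint8),cv2.COLOR_RGB2HSV); o=((h[...,0]>5)&(h[...,0]<20)&(h[...,1]>150)&(h[...,2]>50)).sum()
print('tz',round(s['ft_torque'][2],3),'F',np.round(s['force'],1),'yaw',round(s['eef_rot'][2],1),'orange',o)
cv2.imwrite('pics/m.png',im['pixels'][210:380,270:450,::-1])
E
python3 m.py
python3 -m creep '{"twist":[[0,0,0],[0,0,0.5],[0,0,0.5],[0,0,0.5],[0,0,0]],"translation":[[0,-0.08,0],[0,0,0],[0,0,0],[0,0,0],[0,0,0]],"jaw":[0,0,0,0,0]}' 30; python3 m.py
for i in 1; do python3 -m creep '{"twist":[[0,0,0.5],[0,0,0.5],[0,0,0.5],[0,0,0]],"translation":[[0,0,0],[0,0,0],[0,0,0],[0,0,0]],"jaw":[0,0,0,0]}' 30; python3 m.py; done
```

```text
tz -0.008 F [-2.1 -9.5  5.4] yaw 177.9 orange 157
t: 13.2
tcp_pos: [0.4676, -0.0573, 0.0957]
eef_rot: [-180.0, 0.0, 171.9]
force: [-2.9, -3.7, 5.9]
finger_gap: 0.0133
grip_force: 34.0
tz -0.037 F [-2.9 -3.7  5.9] yaw 171.9 orange 158
t: 13.65
tcp_pos: [0.4676, -0.0573, 0.0957]
eef_rot: [-180.0, 0.0, 165.9]
force: [-2.1, -3.5, 6.1]
finger_gap: 0.0135
grip_force: 34.0
tz -0.026 F [-2.1 -3.5  6.1] yaw 165.9 orange 160
```

```bash
python3 -m creep '{"twist":[[0,0,0.5],[0,0,0.5],[0,0,0.5],[0,0,0]],"translation":[[0,0,0],[0,0,0],[0,0,0],[0,0,0]],"jaw":[0,0,0,0]}' 30 >/dev/null; python3 m.py
python3 -m creep '{"twist":[[0,0,0.5],[0,0,0.5],[0,0,0.5],[0,0,0]],"translation":[[0,0,0],[0,0,0],[0,0,0],[0,0,0]],"jaw":[0,0,0,0]}' 30 >/dev/null; python3 m.py
```

```text
tz -0.083 F [-1.9 -2.8  6.6] yaw 159.9 orange 159
tz -0.071 F [-1.7 -3.   6.7] yaw 153.9 orange 159
```

```bash
python3 -m creep '{"twist":[[0,0,0.5],[0,0,0.5],[0,0,0.5],[0,0,0]],"translation":[[0,0,0],[0,0,0],[0,0,0],[0,0,0]],"jaw":[0,0,0,0]}' 30 >/dev/null; python3 m.py
python3 -m creep '{"twist":[[0,0,0.5],[0,0,0.5],[0,0,0.4],[0,0,0]],"translation":[[0,0,0],[0,0,0],[0,0,0],[0,0,0]],"jaw":[0,0,0,0]}' 30 >/dev/null; python3 m.py
```

```text
tz -0.253 F [-2.  -2.6  7. ] yaw 147.9 orange 119
tz -0.15 F [-2.6 -3.2  6.9] yaw 142.3 orange 13
```

The orange is disappearing and the lock is drawing the key onward, so I take smaller steps.

```bash
python3 -m creep '{"twist":[[0,0,0.4],[0,0,0]],"translation":[[0,0,0],[0,0,0]],"jaw":[0,0]}' 30 >/dev/null; python3 m.py
python3 -m creep '{"twist":[[0,0,0.4],[0,0,0],[0,0,0]],"translation":[[0,0,0],[0,0,0],[0,0,0]],"jaw":[0,0,0]}' 30 >/dev/null; python3 m.py
```

```text
tz 0.08 F [-2.4 -2.9  6.7] yaw 140.8 orange 12
tz 0.296 F [-1.5 -2.4  6.7] yaw 139.2 orange 12
```

```bash
python3 -c "
import cv2;a=cv2.imread('pics/m.png');cv2.imwrite('pics/m1.png',cv2.resize(a,None,fx=3.3,fy=3.3,interpolation=cv2.INTER_CUBIC))"
```

```text
(no output)
```

View pics/m1.png

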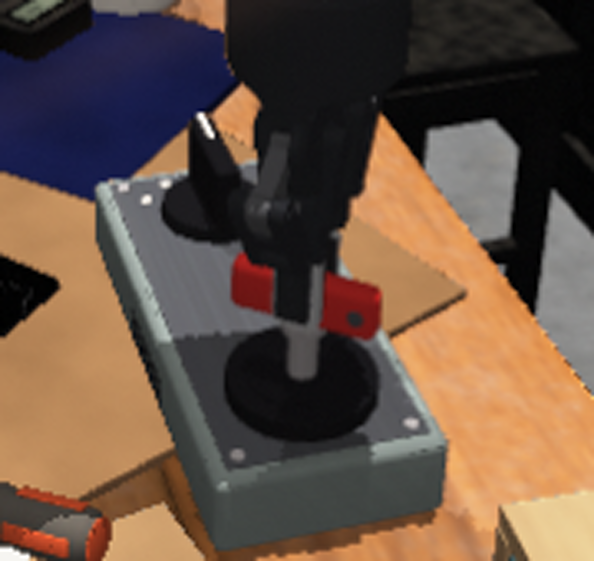

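No orange shows, so the collar is flush. The torque changes sign near yaw 141.3, which is the centre. I go back 2°, let go and rise.

```bash
python3 -m creep '{"twist":[[0,0,-0.5],[0,0,0],[0,0,0]],"translation":[[0,0,0],[0,0,0],[0,0,0]],"jaw":[0,0,0]}' 30 ; python3 m.py
python3 -m creep '{"twist":[[0,0,0],[0,0,0],[0,0,0],[0,0,0],[0,0,0],[0,0,0],[0,0,0],[0,0,0]],"translation":[[0,0,0],[0,0,0],[0,0,0],[0,0,0],[0,0,0],[0,0,0],[0,0,-0.4],[0,0,-0.6]],"jaw":[0.15,0.3,0.5,0.7,1,1,1,1]}' 30
python3 -m creep '{"twist":[[0,0,0],[0,0,0],[0,0,0],[0,0,0],[0,0,0],[0,0,0]],"translation":[[0,0,-0.8],[0,0,-0.8],[0,0,-0.8],[0,0,-0.8],[0,0,0],[0,0,0]],"jaw":[1,1,1,1,1,1]}' 30
python3 m.py; python3 -c "
import cv2;a=cv2.imread('pics/m.png');cv2.imwrite('pics/m2.png',cv2.resize(a,None,fx=3.3,fy=3.3,interpolation=cv2.INTER_CUBIC))"
```

```text
t: 16.4
tcp_pos: [0.4677, -0.0573, 0.0957]
eef_rot: [180.0, 0.0, 141.2]
force: [-2.4, -3.0, 7.0]
finger_gap: 0.0134
grip_force: 34.0
tz 0.081 F [-2.4 -3.   7. ] yaw 141.2 orange 13
t: 17.25
tcp_pos: [0.4668, -0.0569, 0.1204]
eef_rot: [-179.9, -0.0, 141.2]
force: [0.3, 0.2, -0.0]
finger_gap: 0.0852
grip_force: 0.0
t: 17.85
tcp_pos: [0.4675, -0.0566, 0.2005]
eef_rot: [179.9, 0.0, 141.2]
force: [-0.3, -0.6, -0.6]
finger_gap: 0.0854
grip_force: 0.0
tz 0.035 F [-0.3 -0.6 -0.6] yaw 141.2 orange 13
```

View pics/m2.png

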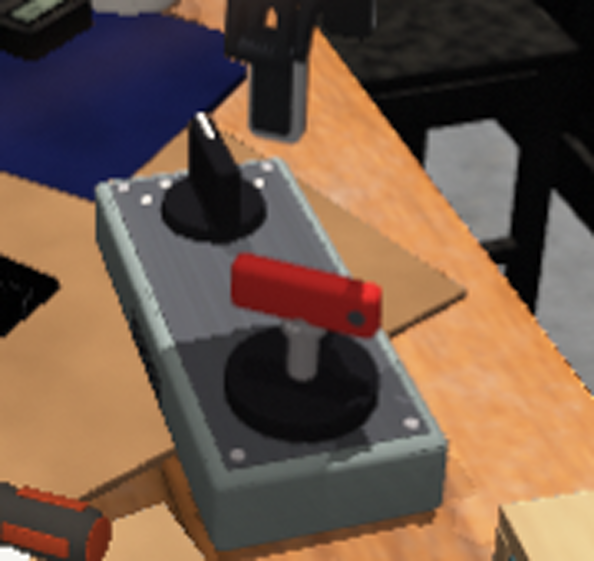

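The key is free, the collar is flush at about (302,380), the selector still stands at its second click, and the gripper is clear.

```bash
python3 -c "
from rig import manip
print(manip.job_done())"
```

```text
the job is handed in; nothing more can be done
None
```

I handed the job in at about 18 s with the selector on its second click, the key released with the collar flush in the lock, and the gripper clear; the mug and meter were never approached, and the hand-in returned no verdict.

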